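# Press the foundation bottle into its foam pocket

## Task

Pack the tan flat bottle with the black cap into the empty bottle-shaped pocket of the foam gift tray. Lay it in flat, the only way round it fits (cap in the narrow end), press it down until it is fully home, and let go. Leave the brown bottle and the pink compact on the table where they are.

Things in the scene. Friction and masses are not known exactly. Their poses are not given: they have to be found in the camera images.
- bottle_mid (a point): Centre of the body of the bottle to be packed: a flat tan cosmetics bottle lying on the table. Body 72 mm long (its x), 44 mm wide (y), 28 mm thick (z up), so this point is 14 mm above its underside. The round black cap is at the +x end: 24 mm in diameter, it ends 74 mm from this point. Mass about 0.13 kg. Grasp across the 44 mm width.
- pocket (a point): Where the body's centre must end: in the one empty pocket of the fixed foam tray (190 x 200 mm, 38 mm high). x: to the narrow cap end, y across, z up. 32 mm above the table, 4 below the foam top. Slack 4 mm all round. A finger cut-out crosses here: 44 mm in x, 60 to either side in y, 26 below this point. The blue bed holds the bottle 8 mm too high; about 5 N presses it to its stop, where it stays.
- brown_mid (a point): Middle of the larger flat dark brown bottle with a white cap, a bystander lying on the table: 120 mm long in all (x), 60 mm wide, 30 mm thick; the point is 15 mm above its underside. It does not fit. Leave it alone.
- compact_mid (a point): Centre of the round pink powder compact, a bystander: 70 mm in diameter, 16 mm thick, the point is 8 mm above its underside. Leave it alone.
Mind the look-alikes: they are no part of the job. Leave any blue or turquoise look-alike of the part that bears bottle_mid alone.

How it is judged:
By the outcome, as a careful person would: the job done as asked, in the order asked, and still so for the second after the job is handed in, with the robot touching nothing.
It also fails if it takes over 42 s, if anything falls off the work surface, if the arm or the gripper's body presses on something with over 40 N, if the wrist force passes 120 N, or if a joint passes its speed limit or range.

## Robot

A 6-joint arm with a two-finger parallel gripper is mounted at the origin on the work surface. World frame = base frame: x ahead of the robot, y to its left, z up, the work surface at z = 0. Lengths are in mm, angles in rad, forces in N, time in s.
With the tool pointing down it reaches from about 325 to 875 mm from the base axis. Payload 4.4 kg.
Tool frame: the origin (TCP) lies on the centre line of the jaws, within the pads' length; the fingertips stand manip.tips_ahead ahead of it and the grasp point (between the pads) lies 8 mm behind it (manip.tips_ahead is the distance from the TCP to the fingertips, in mm); z points along the fingers, x is the direction in which the jaws open and shut, and the axes are right-handed (so a half turn about z gives the same grasp; the last joint's range is limited). The gripper opens to 85 mm and grips with 20 to 120 N. Pads are 22 mm wide; open, the fingers measure 114 mm over their backs; the gripper's body (76 mm by 85 mm) begins 54 mm behind the grasp point. The pads swing forward as they close: fully open they stand 13 mm farther back than shut.
Start: joints at [1.103, 0.207, 1.542, -0, 1.393, -0.15], TCP at [179.684, 546.206, 242.282] pointing down, gripper open.
Joint ranges: [-2.73, 2.73], [-0.86, 2.22], [0.23, 2.46], [-1.11, 4.25], [0.08, 2.63], [-2.82, 2.82]. Speed limits (rad/s): [2.79, 2.79, 3.14, 3.14, 3.14, 3.14].

## Interface

Orientations are given as a rotation vector (axis times angle).
In Python, from plant import get_state, get_image, camera_info, manip gives the robot as it stands.
- The arm moves only by the tool apply_moves, never from a script. Its argument "rows" is a list of rows, each a list of 3 entries, a list of its own where there are three numbers: the shift along the tool's x, y, z in units of 30 mm (1.0 is 30 mm), then the turn about the tool's z in units of 8 degrees (1.0 is 8 degrees), then the finger opening in mm, from 0 to 85.4. A call has 1 to 5 rows; each row is the pose to reach, as a shift and turn from the pose measured when the call began, along the tool's axes at that moment; what a row does not reach only later rows make up. A row lasts 1/8 s, in which the tool goes at most 62.5 mm and 10.7 degrees, less where a joint would pass 70% of its speed; a pose out of reach is approached as far as the arm can. A call with a gripper value outside its range is refused whole. The fingers move at their own pace and stop on an object; "grip_force" is the grip in N (left out, the last holds). Time passes only in rows, so rows that repeat a pose let the fingers close. It gives the time, the measured TCP pose, the force and the opening at its end, in the units of the state.
- get_state(): the state, without advancing time (a new reading comes with each control period).
- get_image(name): name is "scene" or "top" or "wrist"; returns the picture (420x560x3 uint8, red, green, blue); there is no depth.
- camera_info(name): a dict with "vertical_fov" (degrees; the focal length in pixels is half the picture's height over the tangent of half this angle, whatever the lens; pixels are square), "cx", "cy" (the principal point, pixels), "k1" (the pictures are not rectified: a ray, as slopes to the right and down, at radius r is drawn at 1 + k1 r^2 times it, then the intrinsics apply), "eye" and "orientation" of the camera in the world; the wrist camera has in their place "T_tool_cam" (4x4, takes a point from camera to tool coordinates, whose origin is the TCP and whose axes are the tool frame's). Camera axes: x right, y up, looking along -z (the intrinsics and any distortion apply to the point x, -y, -z); pixel columns grow to the right and rows downward; lengths in mm; the calibration is good to about 2 mm. A picture is of the moment at which its call begins: read the wrist's pose just before it. camera_info takes no time and is no camera call.
- manip.hand_in(): hands the job in, once; it reports no verdict.
The state is a dict: "t": time; "qpos": joint angles; "qvel": joint speeds; "joint_efforts": joint torques, N m; "tcp_pos": TCP position; "orientation": TCP orientation; "force": force on the tool from outside, world axes, zero at the start; "torque": the same for the moment, N m; "gripper_width": opening from 0.0 (shut) to 1.0 (fully open).
Only numpy, scipy, OpenCV 4.12 (cv2) and the standard library are available. Lean on these libraries where they do the work, as an engineer would, in place of code of your own. Each camera call takes 0.05 s, during which the arm holds its last target.

## Working session

There is one attempt and no reset: what is moved stays moved. The work goes in short steps, Python scripts to look and compute and a tool call to move; the robot and the scene stay as the last step left them, time stands still between calls to the robot, and variables do not carry over. Pictures are saved under pics/ and viewed, and the job is handed in when it is done.

Besides the shell and the picture viewer there is one more tool, called after "Emit:" by a JSON object that holds its "op" and its "data", one argument or row to a line. apply_moves: Moves the arm, as the interface text tells. Its arguments: {"type":"object","properties":{"rows":{"type":"array","items":{"type":"array"}},"grip_force":{"type":"number"}},"required":["rows"]}

```bash
ls; mkdir -p pics
python3 - <<'E'
from plant import get_state,get_image,camera_info,manip
import cv2
for n in("scene","top"):
    cv2.imwrite(f"pics/{n}0.png",get_image(n)[:,:,::-1]); print(camera_info(n))
print(camera_info("wrist")); print(get_state()); print(manip.tips_ahead)
E
```

```text
pics
{'vertical_fov': 57.968269259313445, 'cx': 279.2963256323215, 'cy': 215.14468136398668, 'k1': -0.08283508312293325, 'eye': array([1029.07249069,   42.24727131,  544.44135411]), 'orientation': array([0.6228917 , 0.69408414, 1.53351743])}
{'vertical_fov': 49.72345278039276, 'cx': 278.5455491647434, 'cy': 207.00160407922488, 'k1': 0.031035323052504494, 'eye': array([349.84694532,  -5.27002136, 786.96894486]), 'orientation': array([ 0.14637005, -0.15755008, -1.5556063 ])}
{'vertical_fov': 71.71606371148555, 'cx': 274.90597728807074, 'cy': 212.37918032268166, 'k1': -0.033557368412371676, 'T_tool_cam': array([[ 9.99999960e-01, -2.07024658e-05,  2.80835881e-04,
        -2.93024437e-02],
       [ 5.97741498e-05, -9.58961659e-01, -2.83535772e-01,
        -7.11486411e+01],
       [ 2.75180732e-04,  2.83535777e-01, -9.58961619e-01,
        -1.31164173e+02],
       [ 0.00000000e+00,  0.00000000e+00,  0.00000000e+00,
         1.00000000e+00]])}
{'t': 0.1, 'qpos': array([ 1.10251320e+00,  2.07353599e-01,  1.54285962e+00, -8.68520132e-06,
        1.39349511e+00, -1.50485614e-01]), 'qvel': array([-0.00124317, -0.00144519, -0.00370031,  0.00221421, -0.00310766,
       -0.0005059 ]), 'joint_efforts': array([-1.25157885e-04, -3.84098053e+01, -2.92546320e+01, -3.08906419e-04,
        4.90088089e-03,  5.90757054e-06]), 'tcp_pos': array([179.36771819, 545.59103316, 241.20815615]), 'orientation': array([ 2.54416274,  1.84138356, -0.00294677]), 'force': array([-0.59082655, -0.32422931, -0.40280391]), 'torque': array([-0.02946328,  0.03050621, -0.00180514]), 'gripper_width': 0.9975592627808484}
11.0
```

View pics/top0.png

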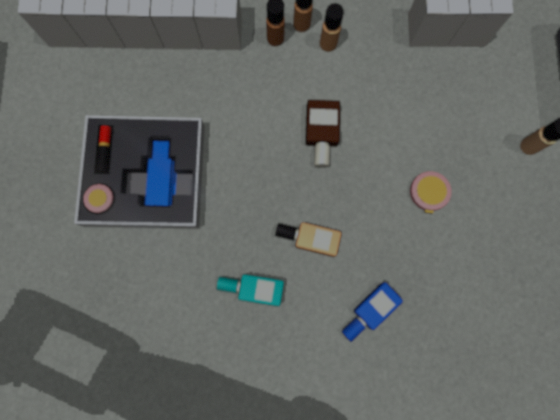

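View pics/scene0.png

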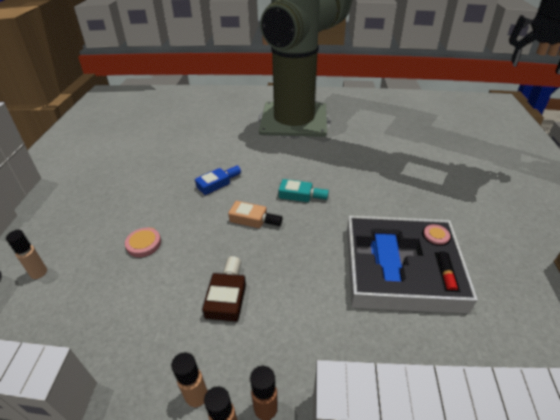

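Candidates in the top view: tan bottle with a black cap (318,238), turquoise look-alike (262,290), blue look-alike (378,305) and the brown bottle with a white cap (322,125). Only the one at (318,238) is tan with a black cap. The empty pocket, with its blue bed, is at about (158,180), narrow end towards (161,145). I'll confirm in an enlarged crop.

Run:
```python
import cv2,numpy as np
im=cv2.imread("pics/top0.png")
a=cv2.resize(im[210:270,265:355],None,fx=6,fy=6,interpolation=cv2.INTER_CUBIC)
b=cv2.resize(im[105:235,70:210],None,fx=4.5,fy=4.5,interpolation=cv2.INTER_CUBIC)
cv2.imwrite("pics/cropA.png",a);cv2.imwrite("pics/cropB.png",b)
```

```text
(no output)
```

View pics/cropA.png

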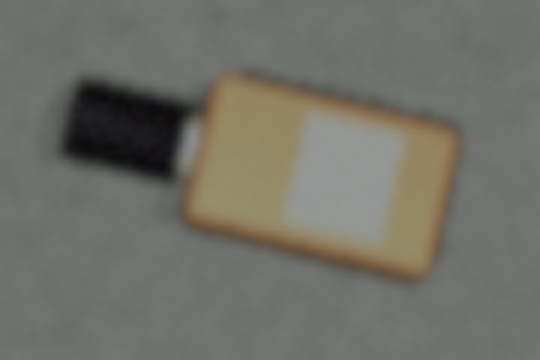

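View pics/cropB.png

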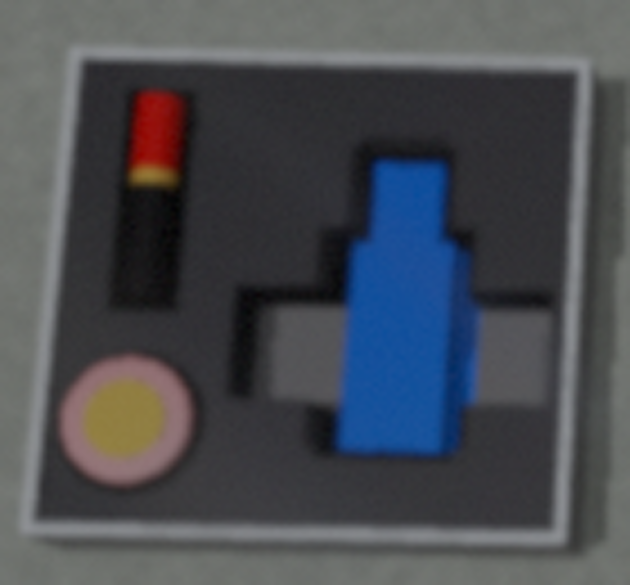

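Confirmed: tan body with a white label and black cap at the left end. The pocket's narrow end is towards image up. Now for the positions.

```bash
cat > h.py <<'E'
import numpy as np,cv2
from scipy.spatial.transform import Rotation as R
from scipy.optimize import least_squares
from plant import get_state,get_image,camera_info,manip
def cam(n,st=None):
    c=camera_info(n)
    if 'eye' in c: Rm=R.from_rotvec(c['orientation']).as_matrix(); e=np.array(c['eye'])
    else:
        st=st or get_state(); T=np.array(c['T_tool_cam']); Rt=R.from_rotvec(st['orientation']).as_matrix()
        Rm=Rt@T[:3,:3]; e=Rt@T[:3,3]+st['tcp_pos']
    f=210/np.tan(np.radians(c['vertical_fov']/2))
    return c,Rm,e,f
def proj(C,P):
    c,Rm,e,f=C; p=(np.atleast_2d(P)-e)@Rm; s=np.c_[p[:,0]/-p[:,2],-p[:,1]/-p[:,2]]
    r2=(s**2).sum(1)[:,None]; s=s*(1+c['k1']*r2); return s*f+[c['cx'],c['cy']]
def fit(C,model,pix,x0,z):
    model=np.array(model,float);pix=np.array(pix,float)
    def w(x):
        a=x[2];M=np.array([[np.cos(a),-np.sin(a)],[np.sin(a),np.cos(a)]])
        return np.c_[model@M.T+x[:2],np.full(len(model),z)]
    r=least_squares(lambda x:(proj(C,w(x))-pix).ravel(),x0,loss='soft_l1')
    return r.x,(proj(C,w(r.x))-pix).round(1)
E
python3 - <<'E'
from h import *
C=cam("top")
pb=(np.array([[225,75],[458,128],[425,275],[188,225],[80,80],[63,152]])+.5)/6-.5+[265,210]
m=[[36,-22],[-36,-22],[-36,22],[36,22]]
print(fit(C,m,pb[:4],[350,-50,1.5],28))
pp=(np.array([[238,288],[553,291],[232,398],[548,405],[355,140],[455,143],[325,230],[478,230],[305,455],[463,455]])+.5)/4.5-.5+[70,105]
mp=[[22,60],[22,-60],[-22,60],[-22,-60],[78,16],[78,-16],[40,26],[40,-26],[-40,26],[-40,-26]]
print(fit(C,mp,pp,[400,200,0],36))
s=get_state();print(R.from_rotvec(s['orientation']).as_matrix().round(3))
E
```

```text
(array([444.94582743, -77.82973177,   7.64727255]), array([[-1.8, -0.4],
       [ 1.1, -0.2],
       [ 1.6,  0.8],
       [-1. , -0.1]]))
(array([ 5.40294184e+02,  1.97187057e+02, -2.81822774e-03]), array([[-0.1, -0.7],
       [ 0.5, -0.4],
       [-0.8, -0. ],
       [ 0.4, -0.6],
       [ 1.9,  1.3],
       [-1.7,  1. ],
       [ 1.3,  2.3],
       [-2.2,  2.8],
       [ 2.5, -2. ],
       [-1.5, -1.6]]))
[[ 0.312  0.95  -0.001]
 [ 0.95  -0.312 -0.002]
 [-0.002 -0.    -1.   ]]
```

```bash
cat >> h.py <<'E'
def plan(pos,yaw):
    s=get_state();Rt=R.from_rotvec(s['orientation']).as_matrix()
    d=Rt.T@(np.array(pos)-s['tcp_pos'])/30
    cur=np.arctan2(Rt[1,0],Rt[0,0]); t=-np.degrees((yaw-cur+np.pi)%(2*np.pi)-np.pi)/8
    print('t',round(s['t'],2),'tcp',s['tcp_pos'].round(1),'yaw',round(np.degrees(cur),1),'tilt',Rt[:,2].round(4),'F',s['force'].round(1),'w',round(s['gripper_width']*85.4,1))
    print('SHIFT',d.round(3),'TURN',round(t,3))
E
python3 -c "
from h import *
plan([445,-78,190],np.radians(-11.9))"
```

```text
t 0.1 tcp [179.4 545.6 241.2] yaw 71.8 tilt [-9.0e-04 -1.9e-03 -1.0e+00] F [-0.6 -0.3 -0.4] w 85.2
SHIFT [-16.975  14.907   1.738] TURN 10.461
```

Emit:
{"op": "apply_moves", "data": {
  "rows": [
    [[-16.98, 14.91, 1.74], 10.46, 85],
    [[-16.98, 14.91, 1.74], 10.46, 85],
    [[-16.98, 14.91, 1.74], 10.46, 85],
    [[-16.98, 14.91, 1.74], 10.46, 85],
    [[-16.98, 14.91, 1.74], 10.46, 85]
  ]
}}

```text
t: 0.72
tcp_pos: [301.7, 257.6, 217.9]
orientation: [3.102, 0.485, -0.0]
force: [2.0, -0.6, 0.1]
gripper_width: 0.993
```

```bash
python3 -c "
from h import *
plan([445,-78,190],np.radians(-11.9))"
```

```text
t 0.72 tcp [301.7 257.6 217.9] yaw 17.8 tilt [-1.0e-04 -1.5e-03 -1.0e+00] F [ 2.  -0.6  0.1] w 84.8
SHIFT [ 1.136 12.109  0.945] TURN 3.709
```

Emit:
{"op": "apply_moves", "data": {
  "rows": [
    [[1.14, 12.11, 0.95], 3.71, 85],
    [[1.14, 12.11, 0.95], 3.71, 85],
    [[1.14, 12.11, 0.95], 3.71, 85],
    [[1.14, 12.11, 0.95], 3.71, 85],
    [[1.14, 12.11, 0.95], 3.71, 85]
  ]
}}

```text
t: 1.35
tcp_pos: [423.8, -29.2, 193.9]
orientation: [3.123, -0.327, 0.001]
force: [1.2, 0.9, 0.0]
gripper_width: 0.996
```

Emit:
{"op": "apply_moves", "data": {
  "rows": [
    [[0, 2.2, 0.0], 0, 85],
    [[0, 2.2, 0.0], 0, 85]
  ]
}}

```text
t: 1.6
tcp_pos: [409.3, -97.4, 193.6]
orientation: [3.122, -0.338, -0.001]
force: [0.6, 0.2, 0.2]
gripper_width: 0.994
```

```bash
python3 -c "
from h import *
plan([445,-78,190],np.radians(-11.9))
cv2.imwrite('pics/w1.png',get_image('wrist')[:,:,::-1])"
```

```text
t 1.6 tcp [409.3 -97.4 193.6] yaw -12.4 tilt [-8.0e-04 -1.6e-03 -1.0e+00] F [0.6 0.2 0.2] w 84.9
SHIFT [ 1.023 -0.886  0.117] TURN -0.058
```

View pics/w1.png

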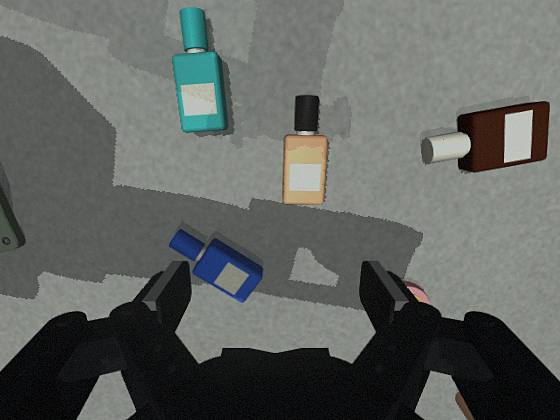

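The wrist view shows the tan bottle at about (305,170), cap towards image up (307,112). The blue one is at (228,270), the turquoise one at (200,90). I'll enlarge it to get the corners.

Run:
```python
import cv2
im=cv2.imread("pics/w1.png")
cv2.imwrite("pics/w1c.png",cv2.resize(im[85:215,265:345],None,fx=4.5,fy=4.5,interpolation=cv2.INTER_CUBIC))
```

```text
(no output)
```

View pics/w1c.png

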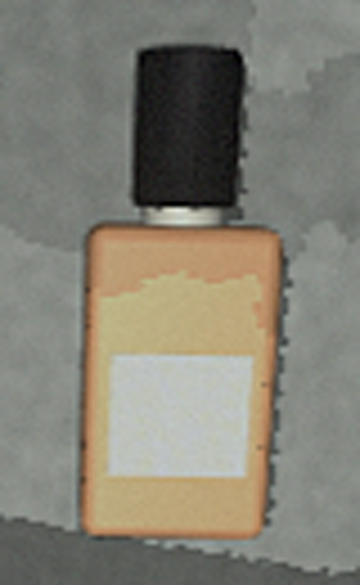

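Run:
```python
from h import *
C=cam("wrist"); print(C[2])
pb=(np.array([[87,227],[283,230],[262,537],[82,535]])+.5)/4.5-.5+[265,85]
m=[[36,22],[36,-22],[-36,-22],[-36,22]]
for z in(14,22,28):
  x,r=fit(C,m,pb,[445,-78,1.36],z);print(z,x.round(1),np.degrees(x[2]).round(1),r.tolist())
plan([445,-78,60],np.radians(-11.9))
```

```text
[425.49851921 -25.75428193 324.62935933]
14 [446.6 -76.8   1.3] 76.9 [[0.5, 0.5], [-0.6, 0.5], [-0.1, -0.6], [0.1, -0.7]]
22 [446.1 -75.6   1.3] 77.0 [[0.0, -0.3], [-0.0, -0.2], [0.4, 0.4], [-0.4, 0.3]]
28 [445.6 -74.8   1.3] 77.0 [[-0.4, -0.9], [0.5, -0.8], [0.8, 1.2], [-0.8, 1.1]]
t 1.65 tcp [409.4 -95.9 193.5] yaw -12.2 tilt [-7.e-04 -1.e-03 -1.e+00] F [0.2 0.5 0.1] w 84.9
SHIFT [ 1.035 -0.84   4.45 ] TURN -0.042
```

```bash
python3 -c "
from h import *
plan([446,-76.3,60],np.radians(-13))"
```

```text
t 1.65 tcp [409.4 -95.9 193.5] yaw -12.2 tilt [-7.e-04 -1.e-03 -1.e+00] F [0.2 0.5 0.1] w 84.9
SHIFT [ 1.056 -0.903  4.45 ] TURN 0.095
```

Emit:
{"op": "apply_moves", "data": {
  "rows": [
    [[1.06, -0.9, 0.5], 0.1, 80],
    [[1.06, -0.9, 2.4], 0.1, 80],
    [[1.06, -0.9, 4.0], 0.1, 80],
    [[1.06, -0.9, 4.45], 0.1, 80],
    [[1.06, -0.9, 4.45], 0.1, 80]
  ]
}}

```text
t: 2.28
tcp_pos: [445.9, -75.3, 59.8]
orientation: [3.121, -0.354, -0.003]
force: [0.5, -0.5, 0.2]
gripper_width: 0.937
```

```bash
python3 -c "
from h import *
plan([446,-76.3,15],np.radians(-13))
C=cam('wrist')
im=get_image('wrist')[:,:,::-1].copy()
for p in proj(C,[[446,-76.3,28],[446+36*.225,-76.3+36*.974,28],[446-36*.225,-76.3-36*.974,28]]): cv2.circle(im,tuple(int(v) for v in p),3,(0,0,255),-1)
cv2.imwrite('pics/w2.png',im)"
```

```text
t 2.27 tcp [445.9 -75.3  59.8] yaw -13.0 tilt [-2.e-03 -2.e-04 -1.e+00] F [ 0.5 -0.5  0.2] w 80.0
SHIFT [0.015 0.03  1.494] TURN 0.006
```

View pics/w2.png

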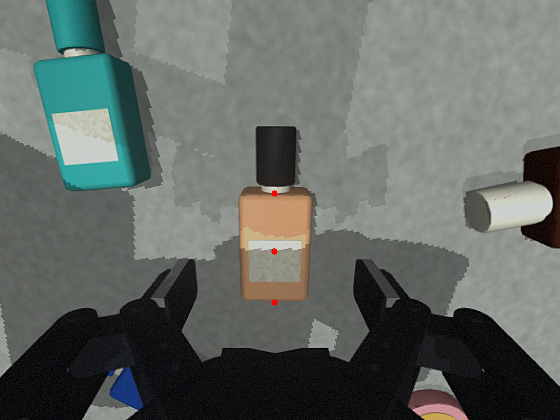

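Run:
```python
from h import *
C=cam("top")
# blue body corners, compact in top image -> tool frame about target
for n,p,z in[("blue",[376,284],28),("blue",[402,298],28),("blue",[358,312],28),("blue",[382,328],28),("comp",[431,190],16)]:
  r=least_squares(lambda x:(proj(C,[[x[0],x[1],z]])-p).ravel(),[400,0]).x
  d=r-[446,-76.3];a=np.radians(-13);print(n,r.round(),'tool x',round(d@[np.cos(a),np.sin(a)]),'y',round(d@[np.sin(a),-np.cos(a)]))
```

```text
blue [ 371. -172.] tool x -52 y 110
blue [ 349. -214.] tool x -64 y 156
blue [ 326. -141.] tool x -103 y 90
blue [ 301. -179.] tool x -118 y 133
comp [ 534. -276.] tool x 131 y 175
```

Clear of the neighbours. Descend and grip.

Emit:
{"op": "apply_moves", "data": {
  "rows": [
    [[0, 0.03, 0.8], 0, 80],
    [[0, 0.03, 1.3], 0, 80],
    [[0, 0.03, 1.5], 0, 80],
    [[0, 0.03, 1.5], 0, 80]
  ]
}}

```text
t: 2.82
tcp_pos: [447.1, -77.0, 16.3]
orientation: [3.12, -0.355, 0.002]
force: [-0.2, -0.7, -0.2]
gripper_width: 0.939
```

Emit:
{"op": "apply_moves", "data": {
  "rows": [
    [[0, 0, 0], 0, 48],
    [[0, 0, 0], 0, 40],
    [[0, 0, 0], 0, 30],
    [[0, 0, 0], 0, 30],
    [[0, 0, 0], 0, 30]
  ],
  "grip_force": 40
}}

```text
t: 3.45
tcp_pos: [447.8, -77.3, 17.0]
orientation: [3.12, -0.355, 0.004]
force: [-0.9, -0.0, 5.2]
gripper_width: 0.506
```

```bash
python3 -c "
from h import *
plan([446,-76.3,100],np.radians(-13))
im=get_image('wrist')[:,:,::-1].copy()
cv2.imwrite('pics/w3.png',im)"
```

```text
t 3.45 tcp [447.8 -77.3  17. ] yaw -13.0 tilt [ 0.0023 -0.0019 -1.    ] F [-0.9 -0.   5.2] w 43.2
SHIFT [-0.059 -0.015 -2.768] TURN 0.003
```

View pics/w3.png

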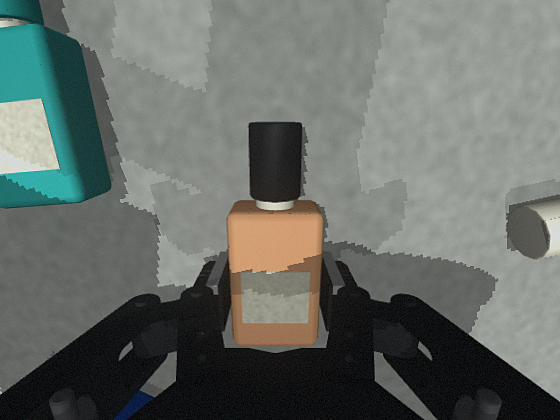

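Emit:
{"op": "apply_moves", "data": {
  "rows": [
    [[0, 0, -0.5], 0, 30],
    [[0, 0, -2.0], 0, 30],
    [[0, 0, -3.5], 0, 30],
    [[0, 0, -3.7], 0, 30],
    [[0, 0, -3.7], 0, 30]
  ],
  "grip_force": 45
}}

```text
t: 4.12
tcp_pos: [447.3, -77.0, 128.2]
orientation: [3.12, -0.355, 0.005]
force: [-0.2, 0.5, -1.0]
gripper_width: 0.504
```

```bash
python3 -c "
from h import *
plan([540,197,130],np.radians(-90.2))
im=get_image('wrist')[:,:,::-1].copy()
cv2.imwrite('pics/w4.png',im)"
```

```text
t 4.12 tcp [447.3 -77.  128.2] yaw -13.0 tilt [ 0.0027 -0.0021 -1.    ] F [-0.2  0.5 -1. ] w 43.0
SHIFT [ 0.959 -9.593 -0.072] TURN 9.653
```

View pics/w4.png

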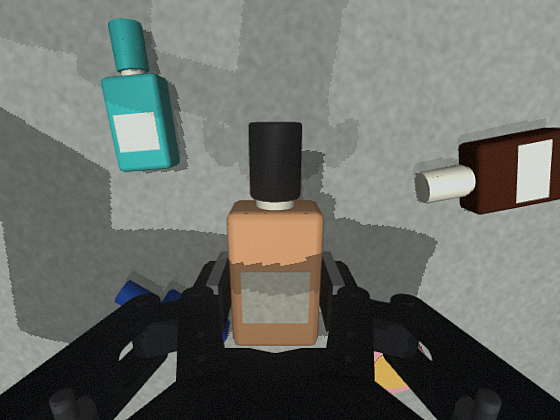

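Run:
```python
from h import *
c=camera_info('wrist');T=np.array(c['T_tool_cam'])
C=(c,T[:3,:3],T[:3,3],210/np.tan(np.radians(c['vertical_fov']/2)))
for zt in(-11,-8):
 for b in(-2,0,2):
  print(zt,b,proj(C,[[0,b-36,zt],[0,b+36,zt],[0,b-74,zt+14],[0,b-74,zt+4],[22,b,zt]]).round(0).tolist())
```

```text
-11 -2 [[273.0, 209.0], [273.0, 346.0], [273.0, 117.0], [273.0, 116.0], [320.0, 283.0]]
-11 0 [[273.0, 213.0], [273.0, 350.0], [273.0, 122.0], [273.0, 121.0], [320.0, 287.0]]
-11 2 [[273.0, 218.0], [273.0, 353.0], [273.0, 126.0], [273.0, 126.0], [320.0, 291.0]]
-8 -2 [[273.0, 207.0], [273.0, 342.0], [273.0, 117.0], [273.0, 117.0], [319.0, 280.0]]
-8 0 [[273.0, 211.0], [273.0, 345.0], [273.0, 122.0], [273.0, 122.0], [319.0, 284.0]]
-8 2 [[273.0, 216.0], [273.0, 349.0], [273.0, 126.0], [273.0, 126.0], [319.0, 287.0]]
```

Emit:
{"op": "apply_moves", "data": {
  "rows": [
    [[0.96, -9.59, -0.1], 9.65, 30],
    [[0.96, -9.59, -0.1], 9.65, 30],
    [[0.96, -9.59, -0.1], 9.65, 30],
    [[0.96, -9.59, -0.1], 9.65, 30],
    [[0.96, -9.59, -0.1], 9.65, 30]
  ]
}}

```text
t: 4.8
tcp_pos: [534.3, 186.5, 127.1]
orientation: [2.703, -1.592, -0.003]
force: [0.2, 0.4, -1.0]
gripper_width: 0.503
```

```bash
python3 -c "
from h import *
plan([540,197,130],np.radians(-90.2))"
```

```text
t 4.8 tcp [534.3 186.5 127.1] yaw -61.0 tilt [-0.0037 -0.0029 -1.    ] F [ 0.2  0.4 -1. ] w 43.0
SHIFT [-0.213 -0.335 -0.098] TURN 3.651
```

Emit:
{"op": "apply_moves", "data": {
  "rows": [
    [[-0.2, -0.34, -0.5], 3.65, 30],
    [[-0.2, -0.34, -0.5], 3.65, 30],
    [[-0.2, -0.34, -0.5], 3.65, 30],
    [[-0.2, -0.34, -0.5], 3.65, 30]
  ]
}}

```text
t: 5.3
tcp_pos: [538.7, 196.5, 139.5]
orientation: [2.214, -2.217, -0.005]
force: [0.6, -1.0, -0.8]
gripper_width: 0.504
```

```bash
python3 -c "
from h import *
plan([539.5,197,130],np.radians(-90.2))
im=get_image('wrist')[:,:,::-1].copy()
cv2.imwrite('pics/w5.png',im)
cv2.imwrite('pics/s5.png',get_image('scene')[:,:,::-1])"
```

```text
t 5.3 tcp [538.7 196.5 139.5] yaw -90.1 tilt [-0.0084 -0.0039 -1.    ] F [ 0.6 -1.  -0.8] w 43.0
SHIFT [-0.017 -0.029  0.318] TURN 0.015
```

View pics/w5.png

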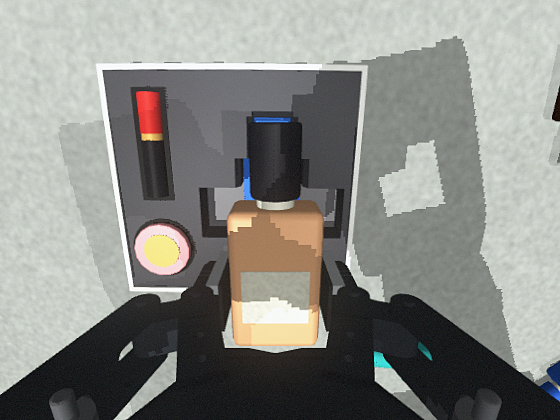

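View pics/s5.png

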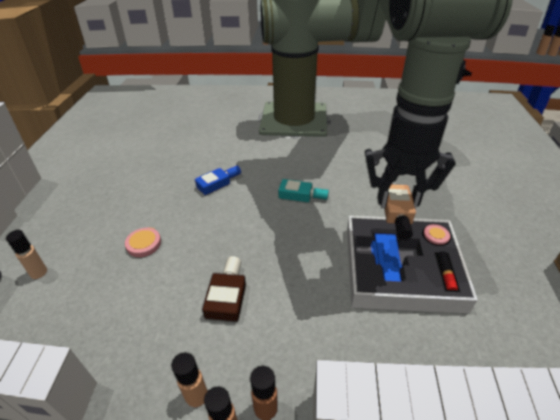

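The wrist view shows the notch end at about (247..301,112), the shoulders at row 158, and cut-out corners at (200,187) and (350,188). I'll enlarge it.

Run:
```python
import cv2
im=cv2.imread("pics/w5.png")
cv2.imwrite("pics/w5c.png",cv2.resize(im[100:250,185:365],None,fx=4,fy=4,interpolation=cv2.INTER_CUBIC))
```

```text
(no output)
```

View pics/w5c.png

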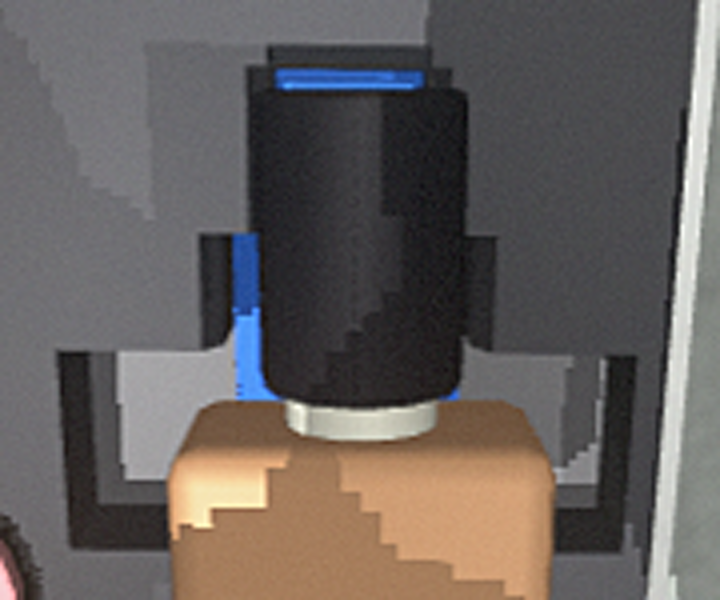

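Run:
```python
from h import *
C=cam("wrist")
pp=(np.array([[57,350],[636,355],[72,548],[622,552],[200,233],[497,236],[349,45]])+.5)/4-.5+[185,100]
mp=[[22,60],[22,-60],[-22,60],[-22,-60],[40,26],[40,-26],[78,0]]
for z in(36,38):
  x,r=fit(C,mp[:4],pp[:4],[540,197,0],z);print(z,x,r.tolist())
  x,r=fit(C,mp,pp,[540,197,0],z);print(z,x,r.tolist())
```

```text
36 [ 5.41261519e+02  1.98699665e+02 -9.89892866e-03] [[-0.1, -0.1], [0.5, -0.2], [-0.5, 0.2], [0.1, 0.1]]
36 [ 5.42592251e+02  1.98677205e+02 -8.57406425e-03] [[-0.2, -1.5], [0.6, -1.9], [-0.5, -1.1], [0.2, -1.4], [4.7, 5.9], [-5.0, 5.6], [-0.1, 3.6]]
38 [ 5.41815870e+02  1.98667868e+02 -1.02973625e-02] [[-0.7, -0.2], [1.1, -0.3], [-1.0, 0.5], [0.6, 0.4]]
38 [ 5.43115859e+02  1.98660837e+02 -9.11584143e-03] [[-0.9, -1.7], [1.2, -2.0], [-1.1, -0.9], [0.8, -1.0], [4.4, 5.6], [-4.7, 5.3], [-0.0, 2.8]]
```

```bash
python3 -c "
from h import *
plan([540.8,199.5,70],np.radians(-90.5))"
```

```text
t 5.4 tcp [539.3 196.5 140.4] yaw -90.1 tilt [-0.0069 -0.0036 -1.    ] F [ 0.4  0.2 -1.1] w 43.2
SHIFT [-0.109 -0.067  2.344] TURN 0.053
```

Emit:
{"op": "apply_moves", "data": {
  "rows": [
    [[-0.11, -0.07, 0.8], 0.05, 30],
    [[-0.11, -0.07, 1.6], 0.05, 30],
    [[-0.11, -0.07, 2.2], 0.05, 30],
    [[-0.11, -0.07, 2.34], 0.05, 30],
    [[-0.11, -0.07, 2.34], 0.05, 30]
  ]
}}

```text
t: 6.02
tcp_pos: [541.0, 199.5, 70.2]
orientation: [2.207, -2.225, -0.004]
force: [0.3, 0.4, -1.2]
gripper_width: 0.505
```

```bash
python3 -c "
from h import *
plan([540.8,199.5,70],np.radians(-90.5))
im=get_image('wrist')[:,:,::-1].copy()
cv2.imwrite('pics/w6.png',im)
cv2.imwrite('pics/w6c.png',cv2.resize(im[60:270,170:390],None,fx=2.8,fy=2.8,interpolation=cv2.INTER_CUBIC))"
```

```text
t 6.03 tcp [541.  199.5  70.2] yaw -90.5 tilt [-0.0068 -0.0036 -1.    ] F [ 0.3  0.4 -1.2] w 43.1
SHIFT [-0.     0.008  0.005] TURN 0.005
```

View pics/w6c.png

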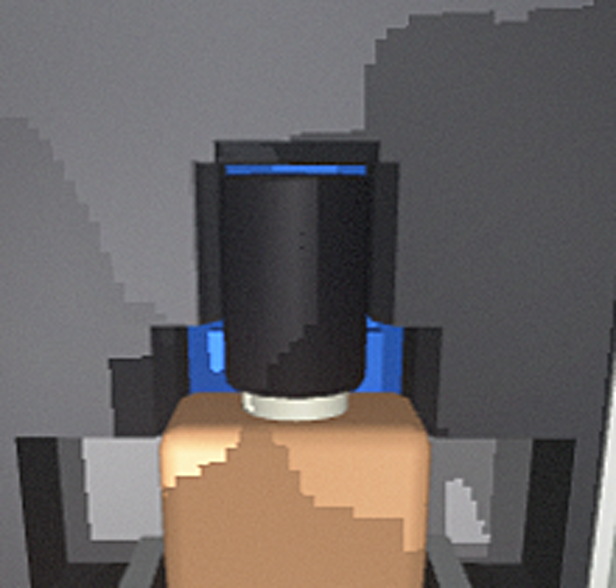

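Run:
```python
from h import *
C=cam("wrist")
def dp(p,z): return least_squares(lambda x:(proj(C,[[x[0],x[1],z]])-p).ravel(),[540,200]).x.round(1)
for n,p in dict(cutL=[17,437],cutR=[575,437],shL=[152,327],shR=[441,327],nend=[297,141],nL=[195,162],nR=[400,162]).items():
  print(n,dp((np.array(p)+.5)/2.8-.5+[170,60],36))
s=get_state();dz=s['tcp_pos'][2]
print('cap end @axis',dp((np.array([297,172])+.5)/2.8-.5+[170,60],dz-3))
print('shoulder top',dp((np.array([297,410])+.5)/2.8-.5+[170,60],dz+9))
```

```text
cutL [563.7 258.4]
cutR [562.6 138.9]
shL [587.  228.1]
shR [586.5 168.8]
nend [622.9 198.1]
nL [619.2 217.9]
nR [618.9 178.1]
cap end @axis [616.8 198.3]
shoulder top [581.2 198.7]
```

Laterally centred within about 0.5 mm. The bottle sits 1 to 2 mm too far towards the cap end, so I'll shift back 1.3 mm and descend.

Emit:
{"op": "apply_moves", "data": {
  "rows": [
    [[0, 0.045, 0.2], 0, 30],
    [[0, 0.045, 0.5], 0, 30],
    [[0, 0.045, 0.75], 0, 30],
    [[0, 0.045, 0.75], 0, 30]
  ]
}}

```text
t: 6.58
tcp_pos: [539.0, 199.4, 47.1]
orientation: [2.207, -2.224, -0.005]
force: [0.3, -0.5, -2.5]
gripper_width: 0.505
```

```bash
python3 -c "
from h import *
plan([539.7,199.5,43],np.radians(-90.5))
im=get_image('wrist')[:,:,::-1].copy()
cv2.imwrite('pics/w7.png',im)
cv2.imwrite('pics/w7c.png',cv2.resize(im[60:360,140:420],None,fx=2,fy=2,interpolation=cv2.INTER_CUBIC))"
```

```text
t 6.58 tcp [539.  199.4  47.1] yaw -90.5 tilt [-0.008  -0.0038 -1.    ] F [ 0.3 -0.5 -2.5] w 43.1
SHIFT [-0.005 -0.023  0.136] TURN 0.005
```

View pics/w7c.png

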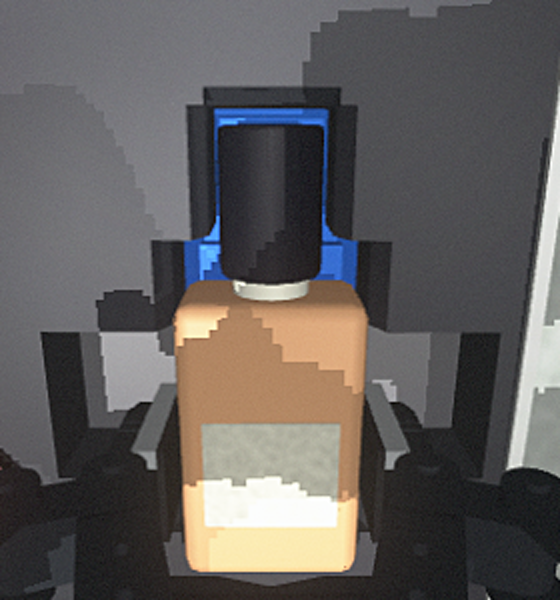

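The cap is centred in the notch: cap columns 218..325, notch 188..357. Now I'll press down gradually.

Emit:
{"op": "apply_moves", "data": {
  "rows": [
    [[0, -0.02, 0.1], 0, 30],
    [[0, -0.02, 0.2], 0, 30],
    [[0, -0.02, 0.25], 0, 30]
  ]
}}

```text
t: 7.0
tcp_pos: [540.5, 199.5, 40.6]
orientation: [2.208, -2.226, -0.003]
force: [-1.6, -0.1, 3.4]
gripper_width: 0.508
```

```bash
python3 -c "
from h import *
plan([539.7,199.5,35],np.radians(-90.5))"
```

```text
t 7.0 tcp [540.5 199.5  40.6] yaw -90.5 tilt [-0.0061 -0.0035 -1.    ] F [-1.6 -0.1  3.4] w 43.4
SHIFT [-0.001  0.027  0.188] TURN 0.005
```

Emit:
{"op": "apply_moves", "data": {
  "rows": [
    [[0, 0, 0.06], 0, 30],
    [[0, 0, 0.12], 0, 30],
    [[0, 0, 0.18], 0, 30],
    [[0, 0, 0.18], 0, 30]
  ]
}}

```text
t: 7.5
tcp_pos: [540.5, 199.5, 35.1]
orientation: [2.208, -2.226, -0.003]
force: [-1.0, -0.3, 1.7]
gripper_width: 0.507
```

```bash
python3 -c "
from h import *
plan([539.7,199.5,35],np.radians(-90.5))"
```

```text
t 7.5 tcp [540.5 199.5  35.1] yaw -90.5 tilt [-0.006  -0.0034 -1.    ] F [-1.  -0.3  1.7] w 43.3
SHIFT [0.    0.027 0.002] TURN 0.005
```

Force is only 1.7 N, so it isn't against the stop yet. I'll keep pressing in small steps.

Emit:
{"op": "apply_moves", "data": {
  "rows": [
    [[0, 0, 0.05], 0, 30],
    [[0, 0, 0.08], 0, 30],
    [[0, 0, 0.08], 0, 30]
  ]
}}

```text
t: 7.88
tcp_pos: [540.6, 199.5, 34.9]
orientation: [2.208, -2.225, -0.003]
force: [-7.6, -2.3, 15.5]
gripper_width: 0.504
```

Emit:
{"op": "apply_moves", "data": {
  "rows": [
    [[0, 0, 0.06], 0, 30],
    [[0, 0, 0.06], 0, 30]
  ]
}}

```text
t: 8.12
tcp_pos: [540.6, 199.5, 34.9]
orientation: [2.207, -2.225, -0.003]
force: [-5.7, -1.1, 13.8]
gripper_width: 0.503
```

```bash
python3 -c "
from h import *
plan([539.7,199.5,35],np.radians(-90.5))
im=get_image('wrist')[:,:,::-1].copy()
cv2.imwrite('pics/w8.png',im)
cv2.imwrite('pics/w8c.png',cv2.resize(im[60:360,140:420],None,fx=2,fy=2,interpolation=cv2.INTER_CUBIC))"
```

```text
t 8.12 tcp [540.6 199.5  34.9] yaw -90.4 tilt [-0.0069 -0.004  -1.    ] F [-5.7 -1.1 13.8] w 43.0
SHIFT [ 0.001  0.03  -0.003] TURN 0.007
```

View pics/w8c.png

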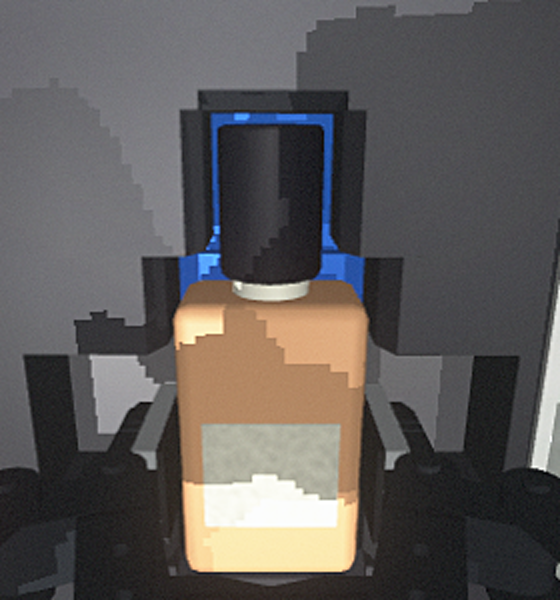

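It hit the stop: stiff contact at about 14 N with TCP z 34.9, where 35 was expected. I'll relax, open within the cut-out, and check.

Emit:
{"op": "apply_moves", "data": {
  "rows": [
    [[0, 0, 0], 0, 46],
    [[0, 0, 0], 0, 52],
    [[0, 0, 0], 0, 58],
    [[0, 0, 0], 0, 60],
    [[0, 0, 0], 0, 60]
  ]
}}

```text
t: 8.8
tcp_pos: [540.5, 199.5, 34.7]
orientation: [2.207, -2.224, -0.003]
force: [0.1, -0.5, 0.5]
gripper_width: 0.699
```

Emit:
{"op": "apply_moves", "data": {
  "rows": [
    [[0, 0, -0.3], 0, 60],
    [[0, 0, -1.0], 0, 60],
    [[0, 0, -2.5], 0, 60],
    [[0, 0, -4], 0, 60],
    [[0, 0, -4], 0, 60]
  ]
}}

```text
t: 9.43
tcp_pos: [545.2, 200.9, 160.6]
orientation: [-2.212, 2.229, -0.006]
force: [0.5, 0.2, -0.0]
gripper_width: 0.701
```

```bash
python3 -c "
from h import *
plan([539.7,199.5,35],np.radians(-90.5))
cv2.imwrite('pics/w9.png',get_image('wrist')[:,:,::-1])
im=get_image('scene')[:,:,::-1]
cv2.imwrite('pics/s9c.png',cv2.resize(im[190:320,330:480],None,fx=4,fy=4,interpolation=cv2.INTER_CUBIC))"
```

```text
t 9.43 tcp [545.2 200.9 160.6] yaw -90.4 tilt [ 0.004  -0.0017 -1.    ] F [ 0.5  0.2 -0. ] w 59.9
SHIFT [0.04  0.2   4.186] TURN 0.008
```

View pics/w9.png

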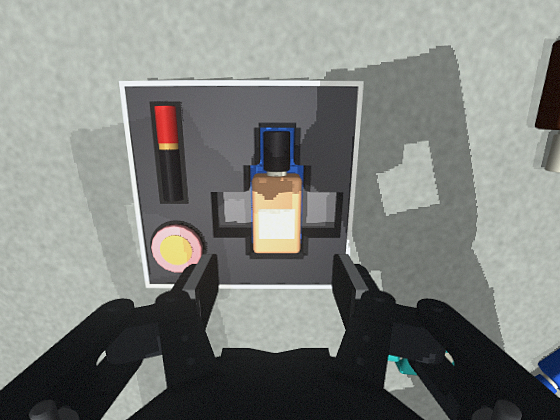

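View pics/s9c.png

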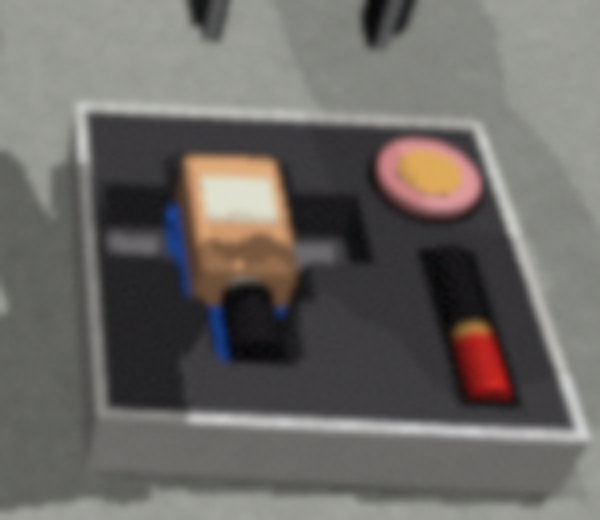

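The bottle lies in the pocket, cap in the narrow end, body at (277,215) in the wrist view. To verify it stayed home after release, I'll press gently on the middle of the body with shut fingers.

```bash
python3 -c "
from h import *
plan([541.5,199.2,75],np.radians(-90.5))"
```

```text
t 9.53 tcp [541.6 200.1 155.6] yaw -90.4 tilt [-0.0056 -0.0037 -1.    ] F [-0.5 -0.4 -0.4] w 60.1
SHIFT [ 0.019 -0.011  2.687] TURN 0.007
```

Emit:
{"op": "apply_moves", "data": {
  "rows": [
    [[0, 0, 0.3], 0, 0],
    [[0, 0, 0.6], 0, 0],
    [[0, 0, 1.2], 0, 0],
    [[0, 0, 1.8], 0, 0],
    [[0.02, -0.01, 2.2], 0, 0]
  ]
}}

```text
t: 10.15
tcp_pos: [540.3, 199.0, 87.2]
orientation: [2.206, -2.223, -0.005]
force: [0.5, 0.2, -0.9]
gripper_width: -0.002
```

Emit:
{"op": "apply_moves", "data": {
  "rows": [
    [[0, 0, 0.3], 0, 0],
    [[0, 0, 0.5], 0, 0],
    [[0, 0, 0.6], 0, 0],
    [[0, 0, 0.6], 0, 0]
  ]
}}

```text
t: 10.65
tcp_pos: [540.4, 198.9, 69.4]
orientation: [2.207, -2.224, -0.004]
force: [0.4, -0.4, -0.5]
gripper_width: 0.001
```

```bash
python3 -c "
from h import *
plan([541.5,199.2,57],np.radians(-90.5))"
```

```text
t 10.65 tcp [540.4 198.9  69.4] yaw -90.4 tilt [-0.0082 -0.0043 -1.    ] F [ 0.4 -0.4 -0.5] w 0.1
SHIFT [-0.011 -0.039  0.413] TURN 0.009
```

Emit:
{"op": "apply_moves", "data": {
  "rows": [
    [[0, -0.03, 0.1], 0, 0],
    [[0, -0.03, 0.2], 0, 0],
    [[0, -0.03, 0.25], 0, 0]
  ]
}}

```text
t: 11.02
tcp_pos: [541.2, 198.9, 61.7]
orientation: [2.207, -2.223, -0.004]
force: [-0.5, 0.4, 0.6]
gripper_width: 0.0
```

Emit:
{"op": "apply_moves", "data": {
  "rows": [
    [[0, 0, 0.05], 0, 0],
    [[0, 0, 0.1], 0, 0],
    [[0, 0, 0.1], 0, 0]
  ]
}}

```text
t: 11.4
tcp_pos: [541.0, 198.8, 58.5]
orientation: [2.206, -2.223, -0.005]
force: [-0.4, 0.7, 0.5]
gripper_width: -0.003
```

Emit:
{"op": "apply_moves", "data": {
  "rows": [
    [[0, 0, 0.05], 0, 0],
    [[0, 0, 0.07], 0, 0],
    [[0, 0, 0.07], 0, 0]
  ]
}}

```text
t: 11.78
tcp_pos: [541.3, 198.9, 57.1]
orientation: [2.207, -2.224, -0.004]
force: [-0.8, -0.1, 5.1]
gripper_width: 0.0
```

Contact is at TCP 57.1, and 57 means fully home. One slightly firmer press, then retract.

Emit:
{"op": "apply_moves", "data": {
  "rows": [
    [[0, 0, 0.06], 0, 0],
    [[0, 0, 0.06], 0, 0]
  ]
}}

```text
t: 12.02
tcp_pos: [541.4, 198.9, 57.0]
orientation: [2.207, -2.223, -0.004]
force: [-5.1, -0.6, 12.7]
gripper_width: 0.002
```

Emit:
{"op": "apply_moves", "data": {
  "rows": [
    [[0, 0, -0.3], 0, 0],
    [[0, 0, -1.5], 0, 0],
    [[0, 0, -3], 0, 0],
    [[0, 0, -4], 0, 0],
    [[0, 0, -4], 0, 0]
  ]
}}

```text
t: 12.65
tcp_pos: [544.8, 200.0, 180.4]
orientation: [2.211, -2.228, 0.002]
force: [-0.3, 0.3, 0.5]
gripper_width: -0.003
```

```bash
python3 -c "
from h import *
plan([541.5,199.2,57],np.radians(-90.5))
cv2.imwrite('pics/w10.png',get_image('wrist')[:,:,::-1])
cv2.imwrite('pics/s10.png',get_image('scene')[:,:,::-1])"
```

```text
t 12.65 tcp [544.8 200.  180.4] yaw -90.4 tilt [-9.0e-04 -2.9e-03 -1.0e+00] F [-0.3  0.3  0.5] w -0.3
SHIFT [0.016 0.107 4.114] TURN 0.01
```

View pics/w10.png

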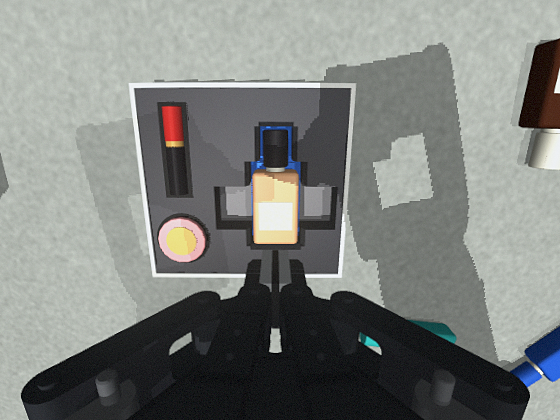

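View pics/s10.png

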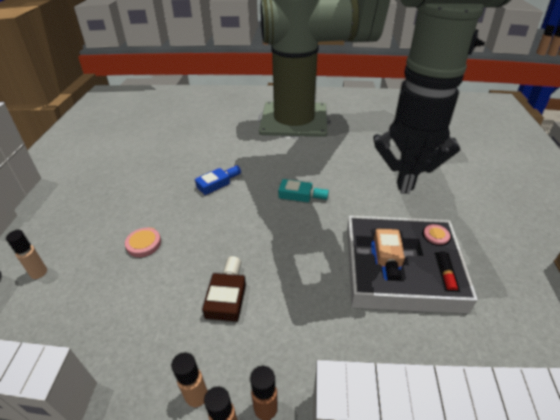

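The bottle is flat in the pocket at (275,205) in the wrist view, cap in the narrow end. The bystanders are where they were and the gripper is clear, so I'm handing in.

```bash
python3 -c "
from plant import manip
print(manip.hand_in())"
```

```text
the job is handed in; nothing more can be done
None
```

I packed the tan bottle with the black cap flat into the empty tray pocket, cap in the narrow end, pressed it home and let go. I handed in at about 12.7 s of the 42 s.

- **Seating:** The bottle met a stiff stop at about 14 N, with TCP z at 34.9 mm against 35 expected. After letting go I pressed it again with shut fingers. They touched at TCP z 57.1 mm (57 means fully home), and a 12.7 N press moved it no further.
- **Bystanders:** In the last pictures the brown bottle, the pink compact and the blue and turquoise look-alikes are where they started. The gripper was clear, reading close to 0 N.
- **Disagreements:**
  - The camera estimates of the pocket differed by 1–2 mm. I settled this by lining up the bottle and pocket within a single wrist image.
  - While pressing there was a sideways force of 5–8 N along x. It was gone after release.

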